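# Sound the bores of the drying-rack foot

### The arm

A 6-joint arm with a two-finger parallel gripper is mounted at the origin on the work surface. World frame = base frame: x ahead of the robot, y to its left, z up, the work surface at z = 0. Lengths are in mm, angles in degrees, forces in N, time in s.
With the tool pointing down it reaches from about 425 to 1125 mm from the base axis. Payload 14.9 kg.
Tool frame: the origin (TCP) lies on the front face of the gripper's body, between the roots of the fingers; the fingertips stand 78 mm ahead of it and the grasp point (between the pads) lies 60 mm ahead of it (hold_point_z is the distance from the TCP to the grasp point, in mm); z points along the fingers, y is the line along which they close (so a half turn about z gives the same grasp; the last joint's range is limited). The gripper opens to 91 mm and grips with 3 to 60 N. Pads are 32 mm wide; open, the fingers measure 118 mm over their backs; the gripper's body (76 mm by 178 mm) begins 60 mm behind the grasp point.
Start: joints at [70.17, 21.709, 99.362, -0, 58.929, -1.908], TCP at [215.414, 666.045, 292.232] pointing down, gripper open.
Joint ranges: [-158.91, 158.91], [-42.39, 125.64], [0.06, 152.35], [-60.88, 240.88], [17.5, 164.5], [-176.32, 176.32]. Speed limits (degrees/s): [108.29, 108.29, 136.94, 180, 180, 180].

### API

Orientations are given as a 3x3 rotation matrix whose columns are the frame's x, y, z axes.
In Python, from cell import get_obs, snapshot, finish_job, hold_point_z gives the robot as it stands.
- The arm moves only by the tool send_rows, never from a script. Its argument "series" is one flat list of numbers, 7 for each row, row after row: the shift along the tool's x, y, z in units of 40 mm (1.0 is 40 mm), then the turn, a rotation vector about the tool's x, y, z in units of 5 degrees (1.0 is 5 degrees), then the finger opening in mm, from 0 to 91.2. In form: [tx, ty, tz, ax, ay, az, hand, tx, ty, tz, ax, ay, az, hand, ...]. A call has 1 to 20 rows; each row shifts and turns the commanded pose from where the row before left it, along the tool's axes as they then stand; what a row does not reach is not made up. A row lasts 1/8 s, in which the tool goes at most 62.5 mm and 10.7 degrees, less where a joint would pass 70% of its speed; a pose out of reach is approached as far as the arm can. A call is refused whole if a number of a shift passes 1 or a number of a turn 1, either way. A call with a gripper value outside its range is refused whole. The fingers move at their own pace and stop on an object; the grip force is fixed at half the most. Time passes only in rows, so rows that do not move let the fingers close. It gives the time, the measured TCP pose, the force, the opening and the grip force at its end, in the units of the state.
- get_obs(): the state, without advancing time (a new reading comes with each control period).
- snapshot(name): name is "side" or "top" or "wrist"; returns a dict with "image" (480x640x3 uint8, red, green, blue), "fovy" (degrees; the focal length in pixels is half the picture's height over the tangent of half this angle, whatever the lens; pixels are square), "cx", "cy" (the principal point, pixels), "R" (3x3) and "t" (3): a world point X has camera coordinates R X + t. Camera axes: x right, y down, z forward; pixel columns grow to the right and rows downward; lengths in mm; the calibration is good to about 2 mm. A picture is of the moment at which its call begins. There is no depth.
- finish_job(): hands the job in; it is judged then, once.
The state is a dict: "time": time; "qpos": joint angles; "qd": joint speeds; "tau": joint torques, N m; "position": TCP position; "eef_rot": TCP orientation; "force": force on the tool from outside, world axes, zero at the start; "torque": the same for the moment, N m; "gripper_width": finger opening in mm; "gripper_force": force on a finger pad.
Only numpy, scipy, OpenCV 4.12 (cv2) and the standard library are available. Lean on these libraries where they do the work, as an engineer would, in place of code of your own. Each camera call takes 0.05 s, during which the arm holds its last target. There are 200 camera calls.

### The job

The rubber cushions in the three bores of the drying rack's wooden foot block have been pushed in to different depths. Take the depth rod from its stand by the wooden handle and sound the bores one after another from the robot's left to its right, lowering the rod gently in each until it bottoms on the cushion and reading how far it went in. Then leave the rod standing on the bottom of the deepest bore, let go of it, and leave the other things on the counter where they are.

Things in the scene. Friction and masses are not known exactly. Their poses are not given: they have to be found in the camera images.
- rod_grip (a point): Centre of the depth rod's round dark-wood handle (25 mm in diameter, 50 mm long), on the rod's axis; z points up along the rod. Below the handle is a plain steel shaft 10 mm in diameter and 70 mm long with a flat, slightly chamfered foot. The whole rod is 120 mm long, about 0.11 kg and loose. It starts upright in its stand.
- rod_tip (a point): Centre of the flat foot of the depth rod's steel shaft, 95 mm below the handle's centre; z points up along the rod. Starts 10 mm above the counter, in the stand. Keep the load on the shaft under 20 N.
- rod_stand: Grey plastic rod stand, fixed: a block 60 x 60 mm, 50 mm high, with a round hole 12 mm in diameter and 40 mm deep in the middle of its top, in which the rod stands. Origin: centre of its underside, on the counter.
- foot_block: The drying rack's foot, a light wooden block fixed to the counter: 70 mm (its x) by 200 mm (its y), 60 mm high, origin at the centre of its underside, z up. Three vertical round bores 13 mm in diameter (with a 2 mm chamfer) open in its top on its y axis, 60 mm apart.
- bore_left (a point): Centre of the mouth of the bore at the robot's left (+y of the block), level with the block's top face, 60 mm above the counter; z up. In each bore a rubber cushion forms a flat bottom 15 to 45 mm below the mouth, yielding 1 mm per 4 N (6 mm at most) and springing back; the three depths differ by at least 8 mm, and which bore is deepest changes every time.
- bore_middle (a point): Centre of the mouth of the middle bore, in the same top face; z up.
- bore_right (a point): Centre of the mouth of the bore at the robot's right (-y of the block), in the same top face; z up.
- button_bowl: Bystander: white ceramic bowl of buttons, 108 mm across, 45 mm high, loose; origin at the centre of its underside. It stands to one side of the block, the rod stand to the other.
- measuring_cup: Bystander: small steel measuring cup, 68 mm across, 55 mm high, with a flat handle along its y to 108 mm from the axis, loose, beyond the block; origin at the centre of its underside.
- spray_bottle: Bystander: empty glass spray bottle, 68 mm across, 190 mm high, loose, beyond the block; origin at the centre of its underside.
- lint_comb: Bystander: flat wooden lint comb, 55 x 176 mm, 14 mm thick, lying loose between the robot and the block, long along its y; origin under its middle.
Things that resemble listed ones, but are neither listed nor needed, are in the scene too. Of the things shaped like the part that bears rod_grip, the dark wooden one is meant. There is more than one size of the foot_block; the one meant has the size given above.

How it is judged (in metres and radians):
On the way, in this order (a step that is already met when the one before it is completed fails the run):
1. the rod stands on the bottom of the left bore (horizontal distance between rod_tip and bore_left below 0.006 m and z of rod_tip in the frame of bore_left below -0.01 m and (contact force between rod_c0 and stub_a_c0 above 0.4 N or contact force between rod_c0 and stub_b_c0 above 0.4 N or contact force between rod_c0 and stub_c_c0 above 0.4 N)), for 0.1 s.
2. the rod stands on the bottom of the middle bore (horizontal distance between rod_tip and bore_middle below 0.006 m and z of rod_tip in the frame of bore_middle below -0.01 m and (contact force between rod_c0 and stub_a_c0 above 0.4 N or contact force between rod_c0 and stub_b_c0 above 0.4 N or contact force between rod_c0 and stub_c_c0 above 0.4 N)), for 0.1 s.
3. the rod stands on the bottom of the right bore (horizontal distance between rod_tip and bore_right below 0.006 m and z of rod_tip in the frame of bore_right below -0.01 m and (contact force between rod_c0 and stub_a_c0 above 0.4 N or contact force between rod_c0 and stub_b_c0 above 0.4 N or contact force between rod_c0 and stub_c_c0 above 0.4 N)), for 0.1 s.
At the end, for the whole second after the job is handed in: The rod stands free in the deepest of the three bores, its foot resting on the bottom (at least 37.5 mm below the mouth, within 6 mm of the bore's axis, pressing on the cushion with its weight), its axis within 0.15 rad of upright ((horizontal distance between rod_tip and bore_left below 0.006 m or horizontal distance between rod_tip and bore_middle below 0.006 m or horizontal distance between rod_tip and bore_right below 0.006 m) and z of rod_tip in the frame of foot_block below 0.0225 m and angle between rod_tip's own z axis and vertical below 0.15 rad and (contact force between rod_c0 and stub_a_c0 above 0.4 N or contact force between rod_c0 and stub_b_c0 above 0.4 N or contact force between rod_c0 and stub_c_c0 above 0.4 N)); the robot touches nothing.
It fails at once if the rod's steel shaft is loaded with more than 20 N (contact force between rod_c0 and anything else above 20 N).
It fails at once if the button bowl is moved more than 20 mm (distance of button_bowl from where it was at the start of the episode above 0.02 m).
It fails at once if the measuring cup is moved more than 20 mm (distance of measuring_cup from where it was at the start of the episode above 0.02 m).
It fails at once if the spray bottle is moved more than 20 mm (distance of spray_bottle from where it was at the start of the episode above 0.02 m).
It fails at once if the lint comb is moved more than 20 mm (distance of lint_comb from where it was at the start of the episode above 0.02 m).
It also fails if it takes over 64 s, if anything falls off the work surface, if the arm or the gripper's body presses on something with over 40 N, if the wrist force passes 120 N, or if a joint passes its speed limit or range.

## Working session

There is one attempt and no reset: what is moved stays moved. The work goes in short steps, Python scripts to look and compute and a tool call to move; the robot and the scene stay as the last step left them, time stands still between calls to the robot, and variables do not carry over. Pictures are saved under pics/ and viewed, at most 10 in all, crops included, and the job is handed in when it is done.

Besides the shell and the picture viewer there is one more tool, called by a JSON object that holds its "fn" and its "kwargs". send_rows: Moves the arm, as the interface text tells. Its arguments: {"type":"object","properties":{"series":{"type":"array"}},"required":["series"]}

```bash
mkdir -p pics; python3 - <<'E'
from cell import *
import cv2,pickle
o=get_obs();print(o['position'],o['eef_rot'],o['time'],hold_point_z)
for n in('top','side'):
    s=snapshot(n);pickle.dump(s,open(n+'.pkl','wb'));cv2.imwrite(f'pics/{n}0.png',s['image'][:,:,::-1]);print(n,s['fovy'],s['cx'],s['cy'],s['R'],s['t'])
E
```

```text
[215.30567718 665.7311104  291.59034823] [[-9.51468986e-01  3.07744410e-01 -3.82972627e-04]
 [ 3.07744646e-01  9.51468416e-01 -1.04208162e-03]
 [ 4.36915660e-05 -1.10936612e-03 -9.99999384e-01]] 0.0 59.5
top 48.12795480289333 314.1079112316712 235.9049943876442 [[-0.02903276 -0.99934528  0.02158946]
 [-0.99501371  0.02683166 -0.09606128]
 [ 0.09541911 -0.02427073 -0.99514126]] [  10.39040742  605.76709046 1057.4254691 ]
side 56.71893104596069 324.435274690617 237.3221219326895 [[-0.8445001  -0.53555343 -0.00144905]
 [-0.36341967  0.5750501  -0.73296898]
 [ 0.39337733 -0.61846577 -0.68026052]] [505.86783248 252.57568284 620.7999394 ]
```

View pics/top0.png

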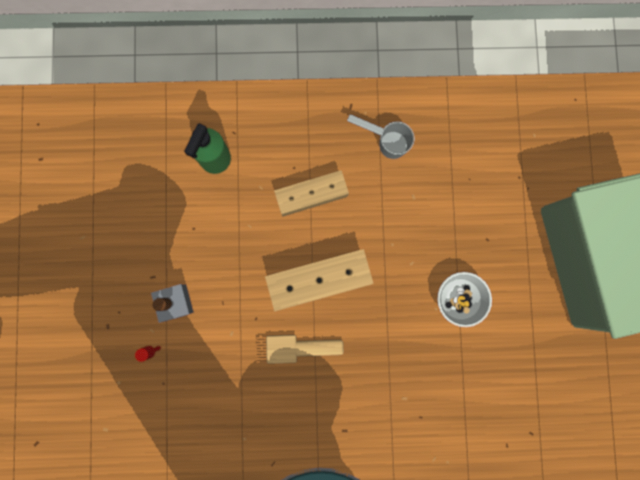

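View pics/side0.png

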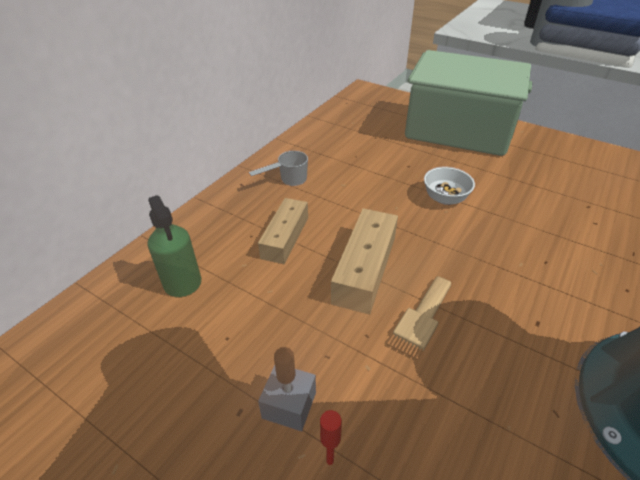

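The top view shows the large block's bores at about (290,288), (319,280) and (349,272). The dark handle is at (162,303) on the grey stand at (172,303), and the red look-alike is at (146,353). The side view has the bores at (358,270), (367,246), (376,225) and the handle at (285,365).

```bash
cat > h.py <<'E'
import numpy as np,cv2,pickle
def ray(s,u,v):
    f=s['image'].shape[0]/2/np.tan(np.radians(s['fovy']/2))
    R=np.array(s['R']);t=np.array(s['t'])
    return -R.T@t, R.T@np.array([(u-s['cx'])/f,(v-s['cy'])/f,1])
def onz(s,u,v,z):
    c,d=ray(s,u,v);return c+d*(z-c[2])/d[2]
def tri(a,pa,b,pb):
    (c,d),(e,g)=ray(a,*pa),ray(b,*pb)
    k=np.linalg.lstsq(np.c_[d,-g],e-c,rcond=None)[0]
    p,q=c+k[0]*d,e+k[1]*g;return (p+q)/2,np.linalg.norm(p-q)
def darkc(s,u,v,r=7,thr=75):
    g=cv2.cvtColor(s['image'],cv2.COLOR_RGB2GRAY).astype(float)[v-r:v+r+1,u-r:u+r+1]
    w=np.clip(thr+30-g,0,60);y,x=np.mgrid[v-r:v+r+1,u-r:u+r+1]
    return (w*x).sum()/w.sum(),(w*y).sum()/w.sum()
def proj(s,X):
    f=s['image'].shape[0]/2/np.tan(np.radians(s['fovy']/2))
    p=np.array(s['R'])@X+s['t'];return f*p[0]/p[2]+s['cx'],f*p[1]/p[2]+s['cy']
E
python3 - <<'E'
from h import *
T,S=[pickle.load(open(n+'.pkl','rb')) for n in('top','side')]
for a,b in zip([(290,288),(319,280),(349,272)],[(358,270),(367,246),(376,225)]):
    pa,pb=darkc(T,*a),darkc(S,*b)
    print(np.round(pa,1),np.round(pb,1),onz(T,*pa,60).round(1),onz(S,*pb,60).round(1),[x.round(1) if hasattr(x,'round') else x for x in tri(T,pa,S,pb)])
for n,s,(x0,y0,x1,y1) in(('top',T,(130,275,200,330)),('side',S,(250,335,325,435))):
    im=s['image'][y0:y1,x0:x1];h=cv2.cvtColor(im,cv2.COLOR_RGB2HSV)
    cv2.imwrite(f'pics/{n}c.png',cv2.resize(im[:,:,::-1],None,fx=5,fy=5,interpolation=0))
E
python3 -c "
import cv2,numpy as np
a=cv2.imread('pics/topc.png');b=cv2.imread('pics/sidec.png')
o=np.zeros((500,730,3),np.uint8);o[:275,:350]=a;o[:500,350:725]=b;cv2.imwrite('pics/c.png',o)"
```

```text
[289.3 288.2] [358.8 270. ] [502.   45.4  60. ] [499.8  48.6  60. ] [array([501.8,  45.3,  56. ]), np.float64(0.6)]
[318.9 280. ] [368.2 246.5] [516.4 -12.6  60. ] [513.5 -10.1  60. ] [array([515.7, -13. ,  56.5]), np.float64(1.6)]
[348.1 271.8] [376.  225.1] [530.7 -70.2  60. ] [528.4 -68.4  60. ] [array([530.1, -70.7,  57.5]), np.float64(1.4)]
```

View pics/c.png

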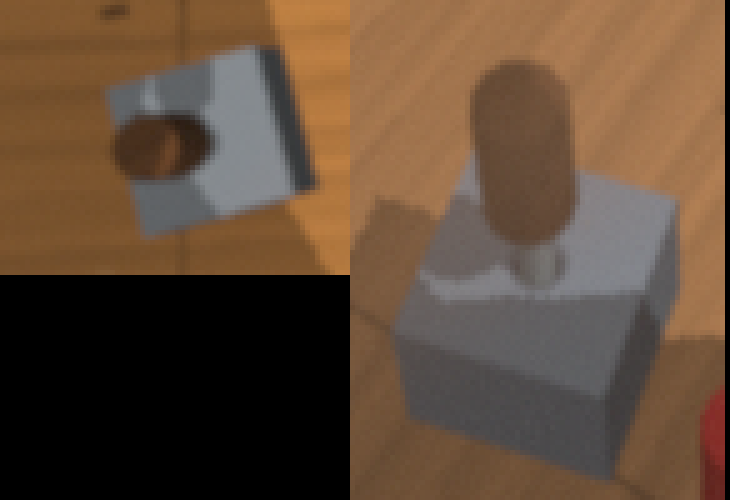

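The crop shows the stand's top face, with corners at crop pixels (105,92), (255,45), (297,193) and (147,238), and the upright handle. In the side view the handle's centre is near (284.6,365.4).

```bash
python3 - <<'E'
from h import *
from cell import get_obs
T,S=[pickle.load(open(n+'.pkl','rb')) for n in('top','side')]
c=[onz(T,130+x/5,275+y/5,50) for x,y in[(105,92),(255,45),(297,193),(147,238)]]
print(np.mean(c,0),[np.linalg.norm(c[i]-c[i-1]).round(1) for i in range(4)],np.degrees(np.arctan2(*(c[0]-c[3])[[1,0]])))
c=[onz(S,250+x/5,335+y/5,50) for x,y in[(328,203),(255,395),(43,328)]]
print((c[0]+c[2])/2,[np.linalg.norm(c[i]-c[i-1]).round(1) for i in range(3)])
print(onz(T,159,304.4,130),onz(S,284.6,365.4,105))
print(onz(T,465,299,45),onz(T,280,348,14),onz(T,305,348,14),onz(T,145,353,90))
E
```

```text
[479.44640678 277.97681877  50.        ] [np.float64(59.1), np.float64(60.6), np.float64(60.0), np.float64(60.1)] 15.895772229562784
[479.28302241 281.35823881  50.        ] [np.float64(83.2), np.float64(57.5), np.float64(59.7)]
[479.89236331 278.55674099 130.        ] [480.48397311 281.06849406 105.        ]
[ 470.68520913 -301.47942447   45.        ] [383.23000311  68.05168664  14.        ] [381.65453776  17.91784945  14.        ] [390.19861041 315.066872    90.        ]
```

{"fn": "send_rows", "kwargs": {"series": [-0.77,-0.595,0,0,0,0,60,-0.77,-0.595,0,0,0,0,60,-0.77,-0.595,0,0,0,0,60,-0.77,-0.595,0,0,0,0,60,-0.77,-0.595,0,0,0,0,60,-0.77,-0.595,0,0,0,0,60,-0.77,-0.595,0,0,0,0,60,-0.77,-0.595,0,0,0,0,60,-0.77,-0.595,0,0,0,0,60,-0.77,-0.595,0,0,0,0,60,-0.77,-0.595,0,0,0,0,60,-0.77,-0.595,0,0,0,0,60,0,0,0,0,0,0,60,0,0,0,0,0,0,60]}}

```text
time: 1.85
position: [478.9, 280.7, 292.1]
eef_rot: [[-0.951, 0.308, -0.0], [0.308, 0.951, -0.0], [0.0, -0.0, -1.0]]
force: [-1.1, -0.5, 1.2]
gripper_width: 59.8
gripper_force: 0.0
```

```bash
python3 - <<'E'
from cell import *
from h import *
o=get_obs();print(o['position'],o['eef_rot'].round(4) if hasattr(o['eef_rot'],'round') else o['eef_rot'],o['time'],o['force'],o['gripper_width'])
s=snapshot('wrist');pickle.dump(s,open('w1.pkl','wb'));cv2.imwrite('pics/w1.png',s['image'][:,:,::-1]);print(s['fovy'],s['R'],s['t'],-np.array(s['R']).T@s['t'])
print(proj(s,np.array([480,279.5,130])),proj(s,np.array([480,279.5,50])))
E
```

```text
[478.92224243 280.71097377 292.05597765] [[-9.513e-01  3.081e-01 -4.000e-04]
 [ 3.081e-01  9.513e-01 -1.000e-04]
 [ 4.000e-04 -2.000e-04 -1.000e+00]] 1.85 [-1.08852581 -0.47373162  1.22363998] 59.770279534239975
62.15842251810939 [[ 3.08908414e-01  9.51091444e-01  8.10869673e-04]
 [ 9.11761493e-01 -2.96376721e-01  2.84344543e-01]
 [ 2.70677985e-01 -8.70971022e-02 -9.58721817e-01]] [-414.92329153 -384.89079812  284.78250873] [402.01754915 305.36105092 382.80525123]
(np.float64(320.6648243633619), np.float64(246.64649788364687)) (np.float64(320.8282826239041), np.float64(217.88557036206467))
```

View pics/w1.png

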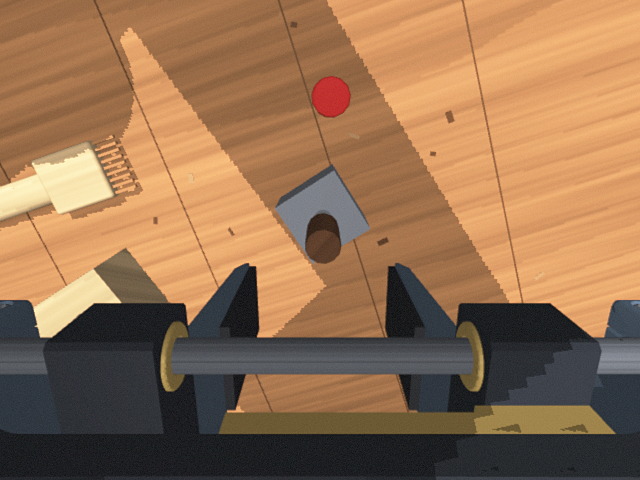

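The wrist view shows the handle's top at (323,246), within 2 mm of the estimate. That puts the rod at about (480.6,281.2).

{"fn": "send_rows", "kwargs": {"series": [-0.036,0.025,0.5,0,0,0,60,0,0,0.5,0,0,0,60,0,0,0.5,0,0,0,60,0,0,0.5,0,0,0,60,0,0,0.5,0,0,0,60,0,0,0.4,0,0,0,60,0,0,0.29,0,0,0,60,0,0,0,0,0,0,60,0,0,0,0,0,0,40,0,0,0,0,0,0,32,0,0,0,0,0,0,28,0,0,0,0,0,0,24,0,0,0,0,0,0,20,0,0,0,0,0,0,15,0,0,0,0,0,0,15]}}

```text
time: 3.78
position: [481.0, 281.1, 164.8]
eef_rot: [[-0.951, 0.308, 0.0], [0.308, 0.951, 0.0], [-0.0, 0.0, -1.0]]
force: [-0.9, -0.6, 5.0]
gripper_width: 24.4
gripper_force: 30.0
```

{"fn": "send_rows", "kwargs": {"series": [0,0,-0.1,0,0,0,15,0,0,-0.2,0,0,0,15,0,0,-0.3,0,0,0,15,0,0,-0.4,0,0,0,15,0,0,-0.4,0,0,0,15,0,0,-0.4,0,0,0,15,0,0,-0.1,0,0,0,15,0,0,0,0,0,0,15]}}

```text
time: 4.78
position: [480.9, 281.1, 240.8]
eef_rot: [[-0.951, 0.308, 0.0], [0.308, 0.951, 0.0], [-0.0, 0.0, -1.0]]
force: [-0.5, -0.2, -1.9]
gripper_width: 24.1
gripper_force: 30.0
```

```bash
python3 - <<'E'
from cell import *
from h import *
o=get_obs();print(o['position'],o['time'],o['force'],o['gripper_width'])
p=np.array(o['position']);R=np.array(o['eef_rot'])
for b in[(500.5,47.5),(514.5,-11),(529,-69)]: print((R.T@(np.array([*b,p[2]])-p)/40).round(3))
for n in('side','wrist'):
    s=snapshot(n);pickle.dump(s,open(n+'2.pkl','wb'));cv2.imwrite(f'pics/{n}2.png',s['image'][:,:,::-1])
    print(n,proj(s,p-[0,0,154.8]))
E
```

```text
[480.86929032 281.06225136 240.81167508] 4.775 [-0.49266495 -0.23849509 -1.88400266] 24.14417850404534
[-2.264e+00 -5.405e+00 -1.000e-03]
[-3.047e+00 -6.688e+00 -1.000e-03]
[-3.838e+00 -7.957e+00 -1.000e-03]
side (np.float64(285.2748049750834), np.float64(373.10402393615857))
wrist (np.float64(322.13603925725744), np.float64(248.43881455486218))
```

View pics/side2.png

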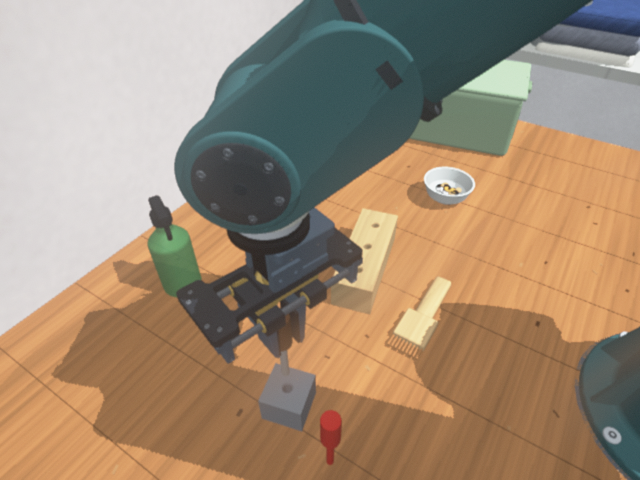

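The rod is held upright and clear of the stand, with its tip near (285,374), matching the projection. Next I go above the left bore.

{"fn": "send_rows", "kwargs": {"series": [-0.1,-0.2,0,0,0,0,15,-0.18,-0.44,0,0,0,0,15,-0.198,-0.4765,0,0,0,0,15,-0.198,-0.4765,0,0,0,0,15,-0.198,-0.4765,0,0,0,0,15,-0.198,-0.4765,0,0,0,0,15,-0.198,-0.4765,0,0,0,0,15,-0.198,-0.4765,0,0,0,0,15,-0.198,-0.4765,0,0,0,0,15,-0.198,-0.4765,0,0,0,0,15,-0.18,-0.44,0,0,0,0,15,-0.13,-0.3,0,0,0,0,15,-0.09,-0.213,0,0,0,0,15,0,0,0,0,0,0,15,0,0,0,0,0,0,15]}}

```text
time: 6.75
position: [500.5, 47.8, 240.6]
eef_rot: [[-0.952, 0.308, -0.0], [0.308, 0.952, 0.0], [0.0, 0.0, -1.0]]
force: [0.2, -0.1, -1.2]
gripper_width: 24.3
gripper_force: 30.0
```

```bash
python3 - <<'E'
from cell import *
from h import *
o=get_obs();print(o['position'],o['time'],o['force'],o['gripper_width'])
p=np.array(o['position'])
ims=[]
for n in('side','wrist'):
    s=snapshot(n);pickle.dump(s,open(n+'3.pkl','wb'))
    q=proj(s,p-[0,0,154.8]);b=proj(s,np.array([500.5,47.5,60]));print(n,q,b,[proj(s,np.array([*c,60.]))for c in((514.5,-11),(529,-69))])
    x,y=int(q[0])-40,int(q[1])-(60 if n=='side' else 40); print(x,y)
    c=s['image'][y:y+120,x:x+80,::-1] if n=='side' else s['image'][y:y+120,x:x+80,::-1]
    ims.append(cv2.resize(c,(400,600),interpolation=0))
cv2.imwrite('pics/c3.png',np.hstack(ims))
E
```

```text
[500.46665372  47.75686335 240.60467933] 6.75 [ 0.22716583 -0.14766268 -1.19061718] 24.27093326174655
side (np.float64(359.48210514350575), np.float64(258.8089227289092)) (np.float64(358.7383284473264), np.float64(269.4547319029373)) [(np.float64(367.9164376917313), np.float64(245.9379239998357)), (np.float64(375.8112563116223), np.float64(224.83589051361008))]
319 198
wrist (np.float64(321.73138161016317), np.float64(248.01601835026094)) (np.float64(321.3650539584815), np.float64(236.81466259403496)) [(np.float64(251.37299906698527), np.float64(277.7913161957021)), (np.float64(186.38304525381992), np.float64(316.7347708318173))]
281 208
```

View pics/c3.png

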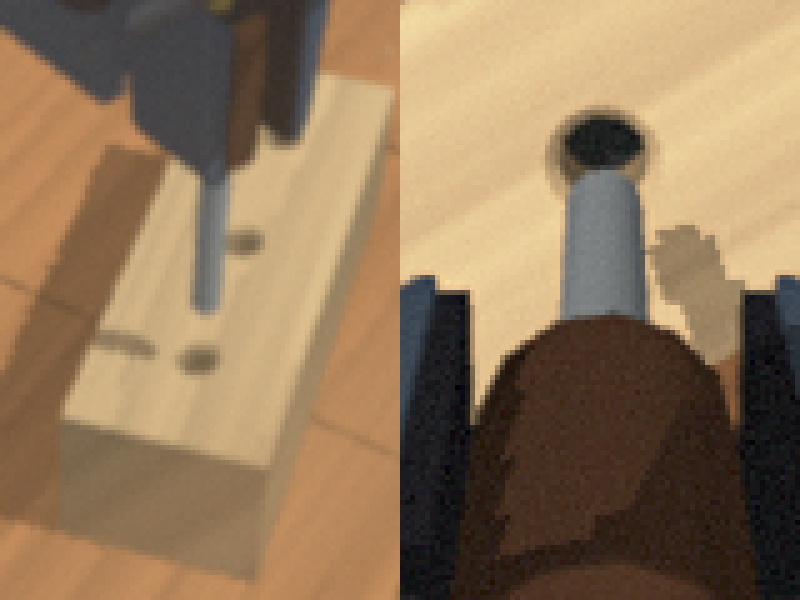

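The side crop shows the tip at (360,260) and the bore at (359,270). In the wrist crop the shaft foot and bore line up laterally at x≈322, and the foot is perhaps 1 mm short in tool −x. I lower closer and look again.

{"fn": "send_rows", "kwargs": {"series": [-0.02,-0.005,0.2,0,0,0,15,0,0,0.2,0,0,0,15,0,0,0.15,0,0,0,15,0,0,0,0,0,0,15]}}

```text
time: 7.35
position: [500.9, 47.1, 218.0]
eef_rot: [[-0.951, 0.308, -0.001], [0.308, 0.951, -0.0], [0.001, -0.0, -1.0]]
force: [1.1, 1.0, -1.9]
gripper_width: 24.0
gripper_force: 30.0
```

```bash
python3 - <<'E'
from cell import *
from h import *
o=get_obs();print(o['position'],o['time'],o['force'],o['gripper_width'])
p=np.array(o['position'])
s=snapshot('wrist');pickle.dump(s,open('wrist4.pkl','wb'))
R=np.array(o['eef_rot']);t=np.linspace(0,2*np.pi,60)
im=cv2.resize(s['image'][200:280,282:362,::-1],(600,600),interpolation=0)
def circ(c,r,col):
    for a in t:
        u,v=proj(s,c+r*np.array([np.cos(a),np.sin(a),0]));cv2.circle(im,(int((u-282+.5)*7.5),int((v-200+.5)*7.5)),1,col,-1)
circ(p-[0,0,154.8],5,(0,0,255)); circ(np.array([p[0],p[1],60]),8.5,(255,0,0)); circ(np.array([p[0],p[1],58]),6.5,(0,255,0))
cv2.imwrite('pics/c4.png',im)
E
```

```text
[500.88853385  47.06583961 217.95026849] 7.35 [ 1.10624794  0.97345659 -1.9108456 ] 23.98528625087833
```

View pics/c4.png

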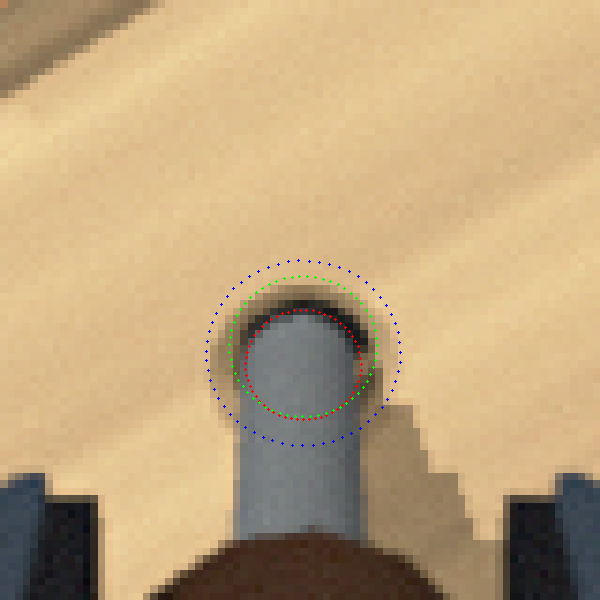

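The red circle (predicted foot) matches the shaft. The bore's chamfer ring sits about 1 mm further in tool −x, so I correct for that and lower.

{"fn": "send_rows", "kwargs": {"series": [-0.025,0,0,0,0,0,15,0,0,0.05,0,0,0,15,0,0,0.07,0,0,0,15,0,0,0.07,0,0,0,15,0,0,0.07,0,0,0,15,0,0,0.07,0,0,0,15,0,0,0.07,0,0,0,15,0,0,0,0,0,0,15,0,0,0,0,0,0,15]}}

```text
time: 8.52
position: [502.2, 46.8, 202.7]
eef_rot: [[-0.951, 0.308, 0.0], [0.308, 0.951, -0.0], [-0.0, 0.0, -1.0]]
force: [0.1, 0.0, -1.2]
gripper_width: 24.3
gripper_force: 30.0
```

{"fn": "send_rows", "kwargs": {"series": [0,0,0.06,0,0,0,15,0,0,0.06,0,0,0,15,0,0,0,0,0,0,15,0,0,0,0,0,0,15]}}

```text
time: 9.02
position: [502.2, 46.8, 197.8]
eef_rot: [[-0.951, 0.308, -0.0], [0.308, 0.951, -0.0], [0.0, -0.0, -1.0]]
force: [0.1, 0.1, -1.5]
gripper_width: 24.2
gripper_force: 30.0
```

{"fn": "send_rows", "kwargs": {"series": [0,0,0.04,0,0,0,15,0,0,0.04,0,0,0,15,0,0,0,0,0,0,15,0,0,0,0,0,0,15]}}

```text
time: 9.52
position: [502.5, 46.8, 195.1]
eef_rot: [[-0.951, 0.308, 0.001], [0.308, 0.951, -0.0], [-0.001, 0.0, -1.0]]
force: [-1.8, -0.2, 8.6]
gripper_width: 24.0
gripper_force: 30.0
```

Left bore bottomed at about 17 mm deep with roughly 10 N. Next is the middle bore.

{"fn": "send_rows", "kwargs": {"series": [0,0,-0.05,0,0,0,15,0,0,-0.2,0,0,0,15,0,0,-0.3,0,0,0,15,0,0,-0.25,0,0,0,15,0,0,0,0,0,0,15,-0.129,-0.204,0,0,0,0,15,-0.2,-0.33,0,0,0,0,15,-0.2,-0.33,0,0,0,0,15,-0.16,-0.25,0,0,0,0,15,-0.1,-0.16,0,0,0,0,15,0,0,0,0,0,0,15,0,0,0.12,0,0,0,15,0,0,0.12,0,0,0,15,0,0,0.05,0,0,0,15,0,0,0,0,0,0,15]}}

```text
time: 11.4
position: [516.4, -11.3, 214.8]
eef_rot: [[-0.952, 0.307, -0.0], [0.307, 0.952, -0.0], [0.0, -0.0, -1.0]]
force: [-0.5, -0.4, -0.8]
gripper_width: 24.5
gripper_force: 30.0
```

{"fn": "send_rows", "kwargs": {"series": [0,0,0.04,0,0,0,15,0,0,0.04,0,0,0,15,0,0,0,0,0,0,15,0,0,0,0,0,0,15]}}

```text
time: 11.9
position: [516.5, -11.4, 211.9]
eef_rot: [[-0.951, 0.308, 0.0], [0.308, 0.951, 0.0], [-0.0, 0.0, -1.0]]
force: [-1.0, 0.2, -1.3]
gripper_width: 24.5
gripper_force: 30.0
```

Inside the mouth with no contact. On down to about 13 mm deep.

{"fn": "send_rows", "kwargs": {"series": [0,0,0.05,0,0,0,15,0,0,0.05,0,0,0,15,0,0,0.05,0,0,0,15,0,0,0.05,0,0,0,15,0,0,0.05,0,0,0,15,0,0,0,0,0,0,15,0,0,0,0,0,0,15]}}

```text
time: 12.78
position: [516.5, -11.4, 201.9]
eef_rot: [[-0.951, 0.308, 0.0], [0.308, 0.951, -0.0], [-0.0, -0.0, -1.0]]
force: [-1.0, -0.1, -1.5]
gripper_width: 24.4
gripper_force: 30.0
```

The depths differ by at least 8 mm, so the middle cushion must be at least 25 mm deep.

{"fn": "send_rows", "kwargs": {"series": [0,0,0.06,0,0,0,15,0,0,0.06,0,0,0,15,0,0,0.06,0,0,0,15,0,0,0.06,0,0,0,15,0,0,0.05,0,0,0,15,0,0,0,0,0,0,15,0,0,0,0,0,0,15]}}

```text
time: 13.65
position: [516.5, -11.4, 190.3]
eef_rot: [[-0.951, 0.308, 0.0], [0.308, 0.951, 0.0], [-0.0, 0.0, -1.0]]
force: [-1.0, -1.0, -1.1]
gripper_width: 24.4
gripper_force: 30.0
```

{"fn": "send_rows", "kwargs": {"series": [0,0,0.04,0,0,0,15,0,0,0.04,0,0,0,15,0,0,0,0,0,0,15,0,0,0,0,0,0,15]}}

```text
time: 14.15
position: [516.5, -11.4, 187.0]
eef_rot: [[-0.951, 0.308, -0.0], [0.308, 0.951, -0.0], [0.0, -0.0, -1.0]]
force: [0.3, -0.0, -1.4]
gripper_width: 24.6
gripper_force: 30.0
```

{"fn": "send_rows", "kwargs": {"series": [0,0,0.04,0,0,0,15,0,0,0.04,0,0,0,15,0,0,0,0,0,0,15,0,0,0,0,0,0,15]}}

```text
time: 14.65
position: [516.5, -11.4, 183.9]
eef_rot: [[-0.951, 0.308, -0.0], [0.308, 0.951, -0.0], [-0.0, -0.0, -1.0]]
force: [-1.4, -0.3, 0.8]
gripper_width: 24.4
gripper_force: 30.0
```

{"fn": "send_rows", "kwargs": {"series": [0,0,0.03,0,0,0,15,0,0,0,0,0,0,15,0,0,0,0,0,0,15]}}

```text
time: 15.02
position: [516.7, -11.4, 182.8]
eef_rot: [[-0.952, 0.308, 0.0], [0.308, 0.952, -0.0], [-0.0, 0.0, -1.0]]
force: [-0.3, -0.1, 4.0]
gripper_width: 24.2
gripper_force: 30.0
```

Middle bore is about 30.7 mm deep. Next is the right one.

{"fn": "send_rows", "kwargs": {"series": [0,0,-0.05,0,0,0,15,0,0,-0.25,0,0,0,15,0,0,-0.35,0,0,0,15,0,0,-0.3,0,0,0,15,0,0,-0.15,0,0,0,15,0,0,0,0,0,0,15,-0.129,-0.204,0,0,0,0,15,-0.2,-0.33,0,0,0,0,15,-0.2,-0.33,0,0,0,0,15,-0.16,-0.25,0,0,0,0,15,-0.1,-0.16,0,0,0,0,15,0,0,0,0,0,0,15,0,0,0.12,0,0,0,15,0,0,0.12,0,0,0,15,0,0,0.06,0,0,0,15,0,0,0,0,0,0,15,0,0,0.04,0,0,0,15,0,0,0,0,0,0,15]}}

```text
time: 17.27
position: [530.9, -69.6, 213.0]
eef_rot: [[-0.951, 0.308, -0.0], [0.308, 0.951, 0.0], [0.0, 0.0, -1.0]]
force: [-0.6, -0.1, -1.1]
gripper_width: 24.5
gripper_force: 30.0
```

{"fn": "send_rows", "kwargs": {"series": [0,0,0.04,0,0,0,15,0,0,0.04,0,0,0,15,0,0,0,0,0,0,15,0,0,0,0,0,0,15]}}

```text
time: 17.77
position: [530.9, -69.7, 209.8]
eef_rot: [[-0.951, 0.308, -0.0], [0.308, 0.951, -0.0], [0.0, -0.0, -1.0]]
force: [-0.0, 0.6, -1.4]
gripper_width: 24.3
gripper_force: 30.0
```

{"fn": "send_rows", "kwargs": {"series": [0,0,0.06,0,0,0,15,0,0,0.06,0,0,0,15,0,0,0.06,0,0,0,15,0,0,0.06,0,0,0,15,0,0,0.06,0,0,0,15,0,0,0.06,0,0,0,15,0,0,0.06,0,0,0,15,0,0,0.06,0,0,0,15,0,0,0.06,0,0,0,15,0,0,0.06,0,0,0,15,0,0,0.06,0,0,0,15,0,0,0.06,0,0,0,15,0,0,0,0,0,0,15,0,0,0,0,0,0,15]}}

```text
time: 19.52
position: [530.9, -69.6, 181.1]
eef_rot: [[-0.951, 0.308, 0.0], [0.308, 0.951, -0.0], [-0.0, -0.0, -1.0]]
force: [0.4, -0.3, -1.4]
gripper_width: 24.6
gripper_force: 30.0
```

The rod is already deeper here than in the middle bore. Now small steps.

{"fn": "send_rows", "kwargs": {"series": [0,0,0.05,0,0,0,15,0,0,0.05,0,0,0,15,0,0,0,0,0,0,15,0,0,0,0,0,0,15]}}

```text
time: 20.02
position: [530.9, -69.7, 177.0]
eef_rot: [[-0.951, 0.308, -0.0], [0.308, 0.951, 0.0], [0.0, 0.0, -1.0]]
force: [0.7, 0.5, -1.3]
gripper_width: 24.3
gripper_force: 30.0
```

{"fn": "send_rows", "kwargs": {"series": [0,0,0.025,0,0,0,15,0,0,0.025,0,0,0,15,0,0,0,0,0,0,15,0,0,0,0,0,0,15]}}

```text
time: 20.52
position: [530.9, -69.6, 175.0]
eef_rot: [[-0.951, 0.308, -0.0], [0.308, 0.951, -0.0], [0.0, -0.0, -1.0]]
force: [0.4, 0.5, -0.6]
gripper_width: 24.0
gripper_force: 30.0
```

{"fn": "send_rows", "kwargs": {"series": [0,0,0.025,0,0,0,15,0,0,0.025,0,0,0,15,0,0,0,0,0,0,15,0,0,0,0,0,0,15]}}

```text
time: 21.02
position: [530.9, -69.6, 173.0]
eef_rot: [[-0.951, 0.308, -0.0], [0.308, 0.951, -0.0], [0.0, -0.0, -1.0]]
force: [-0.1, -0.2, -0.7]
gripper_width: 24.3
gripper_force: 30.0
```

{"fn": "send_rows", "kwargs": {"series": [0,0,0.025,0,0,0,15,0,0,0.025,0,0,0,15,0,0,0,0,0,0,15,0,0,0,0,0,0,15]}}

```text
time: 21.52
position: [530.9, -69.7, 171.1]
eef_rot: [[-0.951, 0.308, 0.0], [0.308, 0.951, -0.0], [-0.0, 0.0, -1.0]]
force: [-0.0, -1.1, 1.5]
gripper_width: 24.3
gripper_force: 30.0
```

The right bore bottoms at about 43 mm, so it is the deepest. A hair more, then release, pause and retreat upward.

{"fn": "send_rows", "kwargs": {"series": [0,0,0.015,0,0,0,15,0,0,0,0,0,0,15,0,0,0,0,0,0,15,0,0,0,0,0,0,27,0,0,0,0,0,0,32,0,0,0,0,0,0,45,0,0,0,0,0,0,60,0,0,0,0,0,0,60,0,0,0,0,0,0,60]}}

```text
time: 22.65
position: [530.9, -69.6, 170.4]
eef_rot: [[-0.951, 0.308, -0.0], [0.308, 0.951, 0.0], [0.0, 0.0, -1.0]]
force: [-0.4, 0.5, -0.4]
gripper_width: 59.8
gripper_force: 0.0
```

{"fn": "send_rows", "kwargs": {"series": [0,0,-0.2,0,0,0,60,0,0,-0.3,0,0,0,60,0,0,-0.5,0,0,0,60,0,0,-0.5,0,0,0,60,0,0,-0.5,0,0,0,60,0,0,-0.4,0,0,0,60,0,0,-0.2,0,0,0,60,0,0,0,0,0,0,60,0,0,0,0,0,0,60]}}

```text
time: 23.78
position: [530.6, -69.6, 273.8]
eef_rot: [[-0.951, 0.308, -0.001], [0.308, 0.951, 0.0], [0.001, -0.0, -1.0]]
force: [-0.2, -0.6, -0.3]
gripper_width: 60.2
gripper_force: 0.0
```

```bash
python3 - <<'E'
from cell import *
from h import *
ims=[]
for n,(x,y) in(('side',(290,140)),('wrist',(220,130))):
    s=snapshot(n); ims.append(cv2.resize(s['image'][y:y+150,x:x+200,::-1],None,fx=2,fy=2)); 
    print(n,proj(s,np.array([530.9,-69.6,136.5])),proj(s,np.array([530.9,-69.6,60])))
cv2.imwrite('pics/end.png',np.hstack(ims))
o=get_obs();print(o['time'],o['position'],o['force'],o['gripper_force'])
E
```

```text
side (np.float64(378.3711662597221), np.float64(191.46062887665042)) (np.float64(375.0563204263178), np.float64(224.29920710046332))
wrist (np.float64(322.11599147194784), np.float64(257.777686463994)) (np.float64(321.94583015194456), np.float64(225.3587362843054))
23.875 [530.59373266 -69.61617242 273.78143843] [ 0.01057395 -0.2364598   0.65857543] 0.0
```

View pics/end.png

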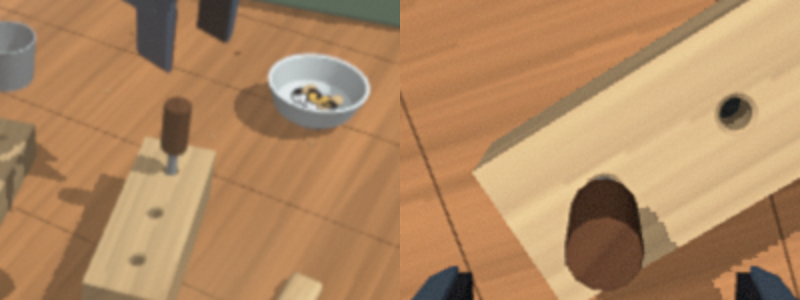

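The rod stands upright in the right bore, with its handle top near side pixel (378,191). The fingers are clear of it, and the bowl and cup are undisturbed.

```bash
python3 -c "
from cell import *
print(finish_job())"
```

```text
the job is handed in; nothing more can be done
None
```

The job is handed in: I sounded the bores at about 17 mm (left), 31 mm (middle) and 43 mm (right), and left the rod standing free and upright in the right one, the deepest; no verdict came back.

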